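Feel out and seat the high pad of a slide carrier

ROBOT

A 6-joint arm with a two-finger parallel gripper is mounted at the origin on the work surface. World frame = base frame: x ahead of the robot, y to its left, z up, the work surface at z = 0. Lengths are in m, angles in rad, forces in N, time in s.
With the tool pointing down it reaches from about 0.275 to 0.825 m from the base axis. Payload 4.9 kg.
Tool frame: the origin (TCP) lies midway between the tips of the shut fingers; the grasp point (between the pads) lies 19 mm behind it (grip_point_offset is the distance from the TCP to the grasp point, in m); z points along the fingers, x is the direction in which the jaws open and shut, and the axes are right-handed (so a half turn about z gives the same grasp; the last joint's range is limited). The gripper opens to 85 mm and grips with 20 to 120 N. Pads are 22 mm wide; open, the fingers measure 114 mm over their backs; the gripper's body (76 mm by 85 mm) begins 54 mm behind the grasp point. The pads swing forward as they close: fully open they stand 13 mm farther back than shut.
Start: joints at [-1.323, 0.326, -0.193, 1.052, 0, 1.437], TCP at [0.205, -0.51, 0.231] pointing down, gripper open.
Joint ranges: [-2.65, 2.65], [-0.97, 1.79], [-1.3, 1.35], [-1.93, 2.1], [-1.47, 1.37], [-3.14, 3.14]. Speed limits (rad/s): [2.57, 2.57, 3.14, 3.14, 3.14, 3.14].

INTERFACE

Orientations are given as a rotation vector (axis times angle).
In Python, from cell import * gives the robot as it stands. Calls block until the motion is done:
- movep(position, orientation): joint-space move of the TCP to a pose.
- move_l(position, velocity=0.15, rot=None, until_force=None): straight line of the TCP; rot=None keeps the orientation; velocity is the mean speed in m/s. With until_force (N) it stops when the force on the tool has changed by that much, and returns True; else False.
- set_joints(angles): joint-space move.
- let_go() and grab(newtons=None): open the fingers fully, or close them until they stop; newtons is the grip in N (None keeps the last).
- sleep(seconds).
- ik(position, orientation): joint angles nearest the present ones, or None.
- get_state(): the state.
- grab_frame(name): name is "scene" or "side" or "wrist"; returns a dict with "img" (480x640x3 uint8, red, green, blue), "fx", "fy", "cx", "cy" (pixels), "cam_to_world" (4x4, takes a point from camera to world coordinates); the wrist camera has in their place "T_tool_cam" (4x4, takes a point from camera to tool coordinates, whose origin is the TCP and whose axes are the tool frame's). Camera axes: x right, y down, z forward; pixel columns grow to the right and rows downward; lengths in m; the calibration is good to about 2 mm. A picture is of the moment at which its call begins: read the wrist's pose just before it. There is no depth.
A pose or a line that the arm cannot do raises MotionError and nothing moves.
- sign_off(): hands the job in, once; it reports no verdict.
Trained networks look in the newest picture that a camera, given by its name, has taken for a name from the list of things; names that differ only in an ending like _2 or _b are one class to them, and where a whole thing is asked for, a point or a joint stands for the part that bears it (a point fixed in the world has none). Each returns a list of dicts, best first, with "score" (0 to 1); they miss things now and then, are a little off and sometimes report something else, mostly with a low value. They report only what shows in the picture. A call takes as long as a camera call. They do not tell look-alikes from the thing itself.
- spot_in(camera, name): "centre" ([column, row] in pixels, amid what is visible of it).
- silhouettes(camera, name): "mask" (480x640 bool, what is visible of it) and "centre" ([column, row] in pixels, amid what is visible of it).
- tip_of(camera, name): "centre" ([column, row] in pixels: a listed point, or the origin of a listed thing).
The state is a dict: "clock": time; "q": joint angles; "joint_velocities": joint speeds; "tau": joint torques, N m; "position": TCP position; "eef_rot": TCP orientation; "contact_force": force on the tool from outside, world axes, zero at the start; "wrist_torque": the same for the moment, N m; "finger_gap": opening from 0.0 (shut) to 1.0 (fully open).
Only numpy, scipy, OpenCV 4.12 (cv2) and the standard library are available. Lean on these libraries where they do the work, as an engineer would, in place of code of your own. Each camera call takes 0.05 s, during which the arm holds its last target. There are 200 camera calls.

TASK

One of the six black pads on the aluminium slide carrier has crept up a few millimetres: take the spring probe from its stand, feel the pads with its tip to find the high one, and press that pad fully home with the probe (never more than 15 N). Feel the pads that are already home only lightly, never above 5 N, keep the robot's own fingers off the carrier, and leave everything else on the bench where it is. Then put the probe back upright in its stand and let go.

Things in the scene. Friction and masses are not known exactly. Their poses are not given: they have to be found in the camera images.
- carrier: fixed aluminium plate 112 (x) by 166 (y) mm, 20 mm high, thin blue stripes at its short edges; origin at the centre of its underside. Six round black pads, 18 mm across, in two rows of three; a good pad sits on a hard stop, top 4 mm over the plate. Exactly one, any of the six, has crept up 2.5 to 3.5 mm: friction holds it up to 6 N, it slides down to its stop at 7 N or more
- stand: fixed grey block, 70 by 70 mm, 55 mm high, with one upright hole 22 mm across through its middle; origin at the centre of its underside
- stand_mouth (a point): centre of the hole's mouth, on the top face of the stand, 55 mm above the table
- probe_grip (a point): centre of the handle of the spring probe (loose, about 80 g), upright in the stand at the start. The handle is an orange square bar 20 by 20 mm, 60 mm long, its faces square to this point's x and y axes, z up along it; this point is half-way up. The collar's underside is 36 mm below it, the end of the pin's round tip 84 mm below it
- probe_foot (a point): centre of the underside of the probe's orange collar (34 mm across), at stand_mouth when in the stand. Below it a steel barrel, 16 mm across, 20 mm long, hangs in the hole; from that a thin pin with an 8 mm ball tip ends 48 mm below this point. The pin springs back up into the barrel: 0.3 N to start, plus 0.5 N per mm, 20 mm of travel (10.3 N), then solid
- flask: conical glass flask, 82 mm across, 122 mm high, a bystander; origin at the centre of its underside
- bottle: amber bottle with blue cap, 64 mm across, 120 mm high, a bystander; origin at the centre of its underside
- vial: small glass vial with red cap, 26 mm across, 46 mm high, a bystander; origin at the centre of its underside
- dish: covered glass dish, 90 mm across, 14 mm high, a bystander; origin at the centre of its underside
- slide_box: white slide box with clear lid, 85 by 105 mm, 32 mm high, a bystander; origin at the centre of its underside
- tube_rack: white rack of capped tubes, 60 by 110 mm, 106 mm high, a bystander; origin at the centre of its underside
- seat_a (a point): pad place a on the carrier, at carrier x -30, y +52 mm: the centre of the pad's top if it is fully home (24 mm above the table). The point belongs to the plate and does not tell whether the pad there is high
- seat_b (a point): pad place b on the carrier, at carrier x -30, y +0 mm: the centre of the pad's top if it is fully home (24 mm above the table). The point belongs to the plate and does not tell whether the pad there is high
- seat_c (a point): pad place c on the carrier, at carrier x -30, y -52 mm: the centre of the pad's top if it is fully home (24 mm above the table). The point belongs to the plate and does not tell whether the pad there is high
- seat_d (a point): pad place d on the carrier, at carrier x +30, y +52 mm: the centre of the pad's top if it is fully home (24 mm above the table). The point belongs to the plate and does not tell whether the pad there is high
- seat_e (a point): pad place e on the carrier, at carrier x +30, y +0 mm: the centre of the pad's top if it is fully home (24 mm above the table). The point belongs to the plate and does not tell whether the pad there is high
- seat_f (a point): pad place f on the carrier, at carrier x +30, y -52 mm: the centre of the pad's top if it is fully home (24 mm above the table). The point belongs to the plate and does not tell whether the pad there is high
Mind the look-alikes: they are no part of the job. Of the things shaped like the part that bears probe_grip, the orange one is meant.

How it is judged:
By the outcome, as a careful person would: the job done as asked, in the order asked, and still so for the second after the job is handed in, with the robot touching nothing.
It also fails if it takes over 58 s, if anything falls off the work surface, if the arm or the gripper's body presses on something with over 40 N, if the wrist force passes 120 N, or if a joint passes its speed limit or range.

## Working session

There is one attempt and no reset: what is moved stays moved. The work goes in short steps, each a Python script; the robot and the scene stay as the last script left them, time stands still between calls to the robot, and variables do not carry over. Pictures are saved under pics/ and viewed, about 8 in all and at most 12, crops included, and the job is handed in when it is done.

```bash
mkdir -p pics; ls; cat > h.py <<'E'
import numpy as np, cv2
from cell import *
def save(img,n): cv2.imwrite('pics/'+n,cv2.cvtColor(np.ascontiguousarray(img),cv2.COLOR_RGB2BGR))
from scipy.spatial.transform import Rotation as R
def Tcw(f,st=None):
    if 'cam_to_world' in f: return np.array(f['cam_to_world'])
    T=np.eye(4);T[:3,:3]=R.from_rotvec(st['eef_rot']).as_matrix();T[:3,3]=st['position']
    return T@np.array(f['T_tool_cam'])
def ray(f,px,T):
    d=T[:3,:3]@np.array([(px[0]-f['cx'])/f['fx'],(px[1]-f['cy'])/f['fy'],1]);return T[:3,3],d/np.linalg.norm(d)
def atz(f,px,T,z):
    o,d=ray(f,px,T);return o+d*(z-o[2])/d[2]
def tri(rays):
    A=sum(np.eye(3)-np.outer(d,d) for o,d in rays);b=sum((np.eye(3)-np.outer(d,d))@o for o,d in rays);return np.linalg.solve(A,b)
def proj(f,P,T):
    p=np.linalg.inv(T)@np.append(P,1);return np.array([f['fx']*p[0]/p[2]+f['cx'],f['fy']*p[1]/p[2]+f['cy']])
E
python3 - <<'E'
from h import *
st=get_state();print(st['clock'],st['eef_rot'],st['finger_gap'],st['contact_force'])
z=dict(probe_grip=.091,stand_mouth=.055,probe_foot=.055,carrier=0,stand=0,flask=0,bottle=0,vial=0,dish=0,slide_box=0,tube_rack=0,seat_a=.024,seat_c=.024,seat_d=.024,seat_f=.024)
ims=[]
for c in ('scene','side'):
    f=grab_frame(c);ims.append(f['img']);T=Tcw(f);print(c,T[:3,3].round(3))
    for n in z:
        r=tip_of(c,n)
        print(n,[(round(k['score'],2),np.round(k['centre']).tolist(),atz(f,k['centre'],T,z[n])[:2].round(4).tolist()) for k in r[:3]])
for n,i in zip(('scene','side'),ims): save(i,n+'.png')
print(get_state()['clock'])
E
```

```text
pics
0.0 [-2.60158859e+00  1.75894158e+00  2.06060343e-03] 1.0026837948063274 [-0.67416223  1.51762299  0.18898611]
scene [ 1.073 -0.205  0.678]
probe_grip [(0.95, [511.0, 195.0], [0.6059, 0.3491]), (0.69, [441.0, 188.0], [0.543, 0.2303])]
stand_mouth [(0.62, [438.0, 201.0], [0.5447, 0.2318]), (0.56, [224.0, 248.0], [0.5247, -0.207])]
probe_foot [(0.73, [504.0, 211.0], [0.6125, 0.3422]), (0.65, [442.0, 201.0], [0.5476, 0.2392])]
carrier [(0.87, [257.0, 259.0], [0.5261, -0.1514])]
stand [(0.61, [432.0, 220.0], [0.5445, 0.228])]
flask [(0.84, [412.0, 332.0], [0.7724, 0.0652]), (0.67, [223.0, 251.0], [0.4847, -0.2109])]
bottle [(0.92, [509.0, 264.0], [0.7019, 0.3134]), (0.33, [290.0, 367.0], [0.7654, -0.1539])]
vial []
dish [(0.67, [357.0, 180.0], [0.3748, 0.1254])]
slide_box [(0.76, [290.0, 370.0], [0.7695, -0.1541])]
tube_rack [(0.63, [138.0, 367.0], [0.6831, -0.3903])]
seat_a [(0.88, [258.0, 262.0], [0.5533, -0.1524]), (0.87, [236.0, 271.0], [0.562, -0.1968]), (0.86, [282.0, 257.0], [0.5569, -0.107])]
seat_c [(0.88, [258.0, 262.0], [0.5533, -0.1524]), (0.87, [236.0, 271.0], [0.562, -
[... 1016 characters left out ...]
(0.93, [373.0, 329.0], [0.3752, 0.1326])]
slide_box [(0.8, [287.0, 186.0], [0.7711, -0.1578])]
tube_rack [(0.91, [353.0, 147.0], [0.6884, -0.3944])]
seat_a [(0.98, [377.0, 219.0], [0.5002, -0.1509]), (0.86, [368.0, 232.0], [0.5001, -0.0984]), (0.77, [366.0, 196.0], [0.5593, -0.2085])]
seat_c [(0.98, [377.0, 219.0], [0.5002, -0.1509]), (0.86, [368.0, 232.0], [0.5001, -0.0984]), (0.77, [366.0, 196.0], [0.5593, -0.2085])]
seat_d [(0.98, [377.0, 219.0], [0.5002, -0.1509]), (0.86, [368.0, 232.0], [0.5001, -0.0984]), (0.77, [366.0, 196.0], [0.5593, -0.2085])]
seat_f [(0.98, [377.0, 219.0], [0.5002, -0.1509]), (0.86, [368.0, 232.0], [0.5001, -0.0984]), (0.77, [366.0, 196.0], [0.5593, -0.2085])]
1.6
```

View pics/scene.png

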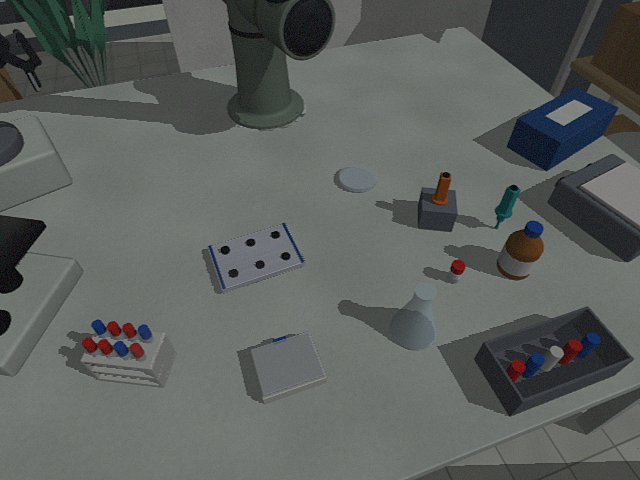

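View pics/side.png

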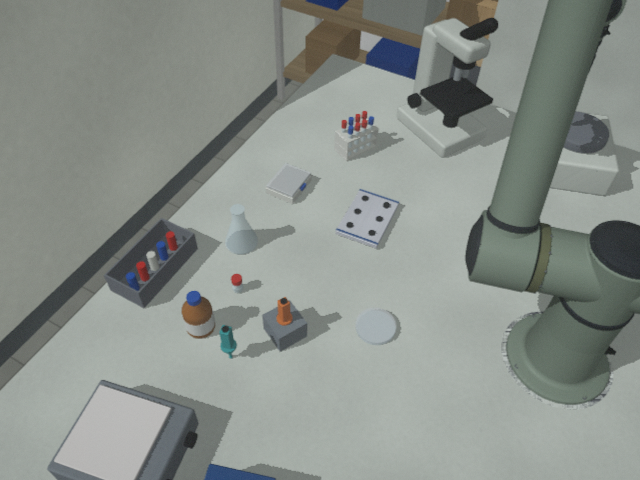

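```bash
cat >> h.py <<'E'
def down(psi): return (R.from_euler('z',psi)*R.from_euler('x',np.pi)).as_rotvec()
E
python3 - <<'E'
from h import *
def look(n,names,z):
    st=get_state();f=grab_frame('wrist');T=Tcw(f,st);save(f['img'],n)
    print(n,st['clock'],np.round(st['position'],4),np.round(st['q'],2),'cam',T[:3,3].round(3),T[:3,2].round(2),f['fx'])
    for nm,zz in zip(names,z):
        r=tip_of('wrist',nm);print(nm,[(round(k['score'],2),np.round(k['centre']).tolist(),atz(f,k['centre'],T,zz)[:2].round(4).tolist()) for k in r[:6]])
try:
    movep([.50,-.155,.30],down(1.35)); look('w_car.png',['seat_a','carrier'],[.024,0])
    movep([.50,.21,.30],down(1.9)); look('w_st.png',['probe_grip','stand_mouth','probe_foot'],[.091,.055,.055])
except MotionError as e: print(e)
E
```

```text
w_car.png 3.3083 [ 0.4998 -0.1556  0.2999] [-0.44  0.24 -0.13  1.2  -0.   -0.22] cam [ 0.436 -0.141  0.442] [ 0.25 -0.06 -0.97] 402.80447962200094
seat_a [(0.8, [276.0, 204.0], [0.4972, -0.2045]), (0.69, [323.0, 191.0], [0.4947, -0.1532]), (0.63, [386.0, 234.0], [0.5543, -0.0976]), (0.62, [335.0, 248.0], [0.5574, -0.154]), (0.6, [373.0, 176.0], [0.4913, -0.0999]), (0.58, [289.0, 262.0], [0.5617, -0.2064])]
carrier [(0.9, [333.0, 217.0], [0.5292, -0.1498])]
w_st.png 4.825 [0.5004 0.2091 0.3   ] [ 0.26  0.28 -0.09  1.21 -0.   -0.07] cam [0.438 0.189 0.442] [ 0.24  0.08 -0.97] 402.80447962200094
probe_grip [(0.67, [334.0, 257.0], [0.5398, 0.2341]), (0.63, [416.0, 351.0], [0.6045, 0.3416])]
stand_mouth [(0.71, [334.0, 248.0], [0.5409, 0.2356])]
probe_foot [(0.84, [335.0, 248.0], [0.5404, 0.2373])]
```

```bash
python3 - <<'E'
import cv2,numpy as np
a=cv2.imread('pics/w_car.png')[140:300,230:430];b=cv2.imread('pics/w_st.png')[170:330,250:450]
cv2.imwrite('pics/crop1.png',np.hstack([cv2.resize(i,None,fx=2,fy=2,interpolation=cv2.INTER_CUBIC) for i in (a,b)]))
E
```

```text
(no output)
```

View pics/crop1.png

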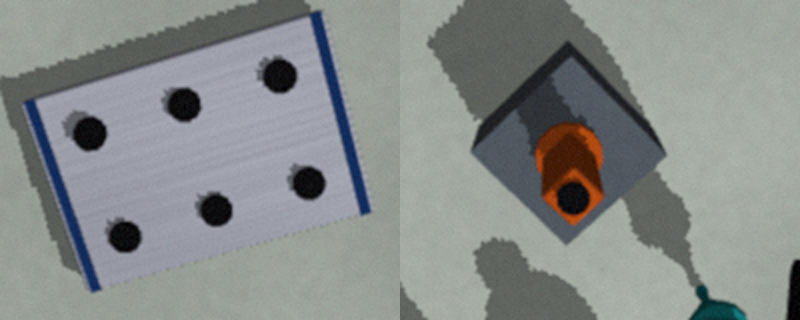

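```bash
python3 - <<'E'
from h import *
from scipy.optimize import least_squares
import json
# camera poses of saved wrist images
f=grab_frame('wrist')
Ts={}
for n,p,psi in (('w_car.png',[.4998,-.1556,.2999],1.35),('w_st.png',[.5004,.2091,.3],1.9)):
    Ts[n]=Tcw(f,dict(eef_rot=down(psi),position=p))
print('rot check',(R.from_rotvec(get_state()['eef_rot'])*R.from_rotvec(down(1.9)).inv()).magnitude())
im=cv2.imread('pics/w_car.png');T=Ts['w_car.png']
m=(im.max(2)<50).astype(np.uint8);m[:140]=0;m[300:]=0;m[:,:230]=0;m[:,430:]=0
n,_,s,c=cv2.connectedComponentsWithStats(m);P=[]
for i in range(1,n):
    if 100<s[i,4]<500: P.append(c[i]);print(c[i].round(1),s[i,4])
W=np.array([atz(f,c,T,.0235)[:2] for c in P])
loc=np.array([[x,y] for x in(-.03,.03) for y in(.052,0,-.052)])
def fun(v):
    c,s=np.cos(v[2]),np.sin(v[2]);q=loc@np.array([[c,s],[-s,c]])+v[:2];return q
def res(v):
    q=fun(v);d=np.linalg.norm(W[:,None]-q[None],axis=2);return (W-q[d.argmin(1)]).ravel()
r=least_squares(res,[W[:,0].mean(),W[:,1].mean(),0.05],loss='soft_l1',f_scale=.002)
print('carrier',r.x,'res mm',(res(r.x).reshape(-1,2)*1e3).round(1).tolist());S=fun(r.x);print(S.round(4))
json.dump(S.tolist(),open('seats.json','w'))
T=Ts['w_st.png']
g=lambda a:[250+(a[0]-400)/2,170+a[1]/2]
for nm,cs,z in (('stand',[(568,57),(666,153),(567,243),(471,150)],.055),('handle',[(573,165),(603,190),(575,225),(543,192)],.121)):
    Q=np.array([atz(f,g(c),T,z)[:2] for c in cs]);e=np.roll(Q,-1,0)-Q
    print(nm,Q.mean(0).round(4),np.linalg.norm(e,axis=1).round(4),np.degrees(np.arctan2(e[:,1],e[:,0])).round(1)%90)
# closer look
movep([.46,.215,.19],down(1.9));st=get_state();f=grab_frame('wrist');T=Tcw(f,st);save(f['img'],'w_st2.png')
print(st['clock'],st['position'],st['eef_rot'])
for nm,z in(('probe_grip',.091),('stand_mouth',.055),('probe_foot',.055)):
    print(nm,[(round(k['score'],2),np.round(k['centre']).tolist(),atz(f,k['centre'],T,z)[:2].round(4).tolist()) for k in tip_of('wrist',nm)[:3]])
E
```

```text
rot check 0.00176342877452165
[369.4 177.6] 204
[321.5 191.9] 196
[274.4 206.4] 203
[384.  231.2] 184
[337.6 244.7] 185
[292. 258.] 178
carrier [ 0.5254874  -0.15251388  0.074858  ] res mm [[0.3, -0.2], [0.1, 0.0], [0.3, 0.3], [-0.2, -0.3], [-0.2, -0.0], [-0.3, 0.3]]
[[ 0.4917 -0.1029]
 [ 0.4956 -0.1548]
 [ 0.4995 -0.2066]
 [ 0.5515 -0.0984]
 [ 0.5554 -0.1503]
 [ 0.5593 -0.2021]]
stand [0.5394 0.2356] [0.069  0.0688 0.0693 0.067 ] [64.5 63.4 63.  63.1]
handle [0.5383 0.2357] [0.0168 0.0195 0.0201 0.0172] [68.1 72.4 61.5 62.4]
5.6167 [0.46087071 0.21498732 0.19083672] [1.82732321e+00 2.55454571e+00 1.12140877e-03]
probe_grip [(0.93, [312.0, 353.0], [0.5373, 0.2343])]
stand_mouth []
probe_foot [(0.73, [316.0, 330.0], [0.5383, 0.2371]), (0.55, [411.0, 434.0], [0.6021, 0.3404])]
```

View pics/w_st2.png

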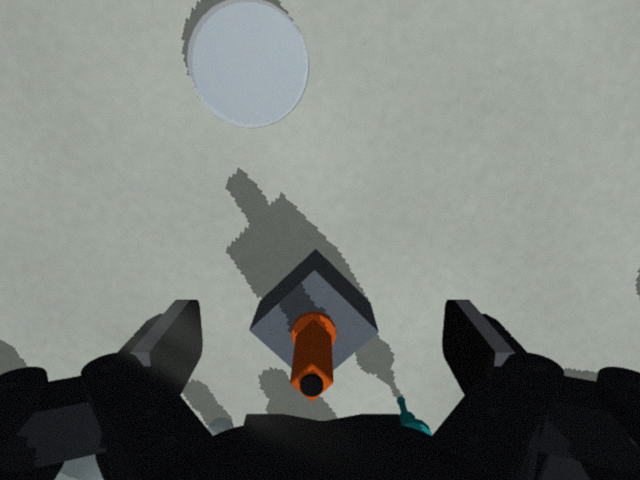

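```bash
python3 - <<'E'
from h import *
psi=np.radians(153.5);p=[.539,.235]
movep(p+[.16],down(psi));move_l(p+[.072],velocity=.08)
st=get_state();print(st['clock'],np.round(st['position'],4),np.round(st['contact_force'],2))
grab(60);st=get_state();print(st['clock'],st['finger_gap'],np.round(st['contact_force'],2),np.round(st['wrist_torque'],3),np.round(st['position'],4))
move_l(p+[.15],velocity=.1);sleep(.2)
st=get_state();print(st['clock'],st['finger_gap'],np.round(st['contact_force'],2),np.round(st['wrist_torque'],3))
out=[]
for c,x,y in(('scene',440,150),('side',283,280)):
    f=grab_frame(c);out.append(cv2.resize(f['img'][y-60:y+100,x-80:x+80],None,fx=2.4,fy=2.4))
save(np.hstack(out),'lift.png')
E
```

```text
7.8417 [0.5395 0.2351 0.0726] [-0.56 -0.06  0.  ]
8.4583 0.22227265405235683 [ 0.64 -0.78  1.09] [-0.002  0.037 -0.048] [0.5392 0.235  0.0722]
9.5917 0.22456100111601215 [-0.45  0.07 -0.49] [ 0.016 -0.004 -0.02 ]
```

View pics/lift.png

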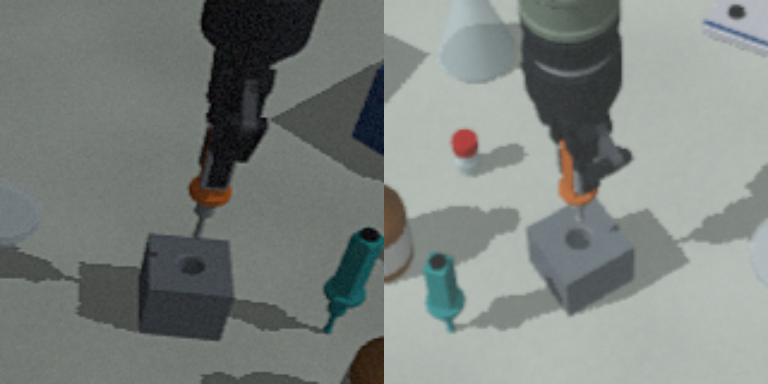

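```bash
cat >> h.py <<'E'
PSI=np.radians(153.5)
def meanF(n=12):
    F=[]
    for _ in range(n): F.append(get_state()['contact_force']);sleep(.02)
    return np.mean(F,0),np.std(F,0)
def feel(xy,lim=.0835,thr=2.0):
    move_l(list(xy)+[.103],velocity=.15);sleep(.15)
    b,_=meanF()
    hit=move_l(list(xy)+[lim],velocity=.02,until_force=thr)
    F,s=meanF();st=get_state();z=st['position'][2];dF=F-b
    zc=z+max(0,(dF[2]-.3)/.5)*1e-3
    move_l(list(xy)+[.103],velocity=.1)
    return hit,round(z,4),dF.round(2),s.round(2),round(zc,4),round(get_state()['clock'],2)
E
python3 - <<'E'
from h import *;import json
S=json.load(open('seats.json'))
movep(S[0]+[.13],down(PSI))
for i in (0,1): print(i,*feel(S[i]))
E
```

```text
0 True 0.0845 [ 0.49 -0.53  2.46] [0.49 0.3  0.53] 0.0888 13.06
1 True 0.0844 [ 0.7  -0.65  2.59] [0.61 0.53 0.63] 0.089 15.3
```

Contact at the expected height (0.089). Feel the rest.

```bash
python3 - <<'E'
from h import *;import json
S=json.load(open('seats.json'))
for i in (2,5,4,3): print(i,*feel(S[i]))
E
```

```text
2 True 0.087 [ 0.69 -0.08  2.58] [0.34 0.55 0.35] 0.0915 17.42
5 True 0.0843 [ 0.78 -0.58  2.77] [0.65 0.47 0.25] 0.0892 19.71
4 True 0.0843 [ 1.15 -0.91  3.02] [0.63 0.36 0.44] 0.0898 21.95
3 True 0.0844 [ 0.76 -0.24  2.62] [0.45 0.53 0.54] 0.089 24.19
```

```bash
python3 - <<'E'
from h import *;import json
S=json.load(open('seats.json'));s=S[2]
move_l(s+[.103]);sleep(.15);b,_=meanF()
h=move_l(s+[.0712],velocity=.03,until_force=11.5);sleep(.2)
F,_=meanF();st=get_state();print(h,np.round(st['position'],4),(F-b).round(2),st['clock'],st['finger_gap'])
move_l(s+[.103],velocity=.08)
print(*feel(s)); print('ref',*feel(S[1]))
E
```

```text
False [ 0.4996 -0.2068  0.0717] [-1.93  1.13  8.58] 27.1 0.22675584320158573
True 0.0844 [ 0.94 -0.96  2.38] [0.44 0.49 0.49] 0.0886 29.64
ref True 0.0845 [ 0.47 -0.45  2.44] [0.48 0.56 0.48] 0.0887 31.88
```

```bash
python3 - <<'E'
from h import *;import json
s=json.load(open('seats.json'))[1]
move_l(s+[.14]);p=[.5393,.235]
movep(p+[.15],down(PSI));sleep(.2)
h=move_l(p+[.078],velocity=.06,until_force=5)
st=get_state();print(h,np.round(st['position'],4),np.round(st['contact_force'],2),st['clock'])
if not h:
    h=move_l(p+[.0715],velocity=.02,until_force=4);st=get_state();print(h,np.round(st['position'],4),np.round(st['contact_force'],2),st['clock'])
out=[]
for c,x,y in(('scene',440,170),('side',283,300)):
    f=grab_frame(c);out.append(cv2.resize(f['img'][y-80:y+80,x-80:x+80],None,fx=2.4,fy=2.4))
save(np.hstack(out),'ins.png')
E
```

```text
False [0.5397 0.2351 0.0785] [-0.26 -0.03 -1.06] 35.2917
True [0.5396 0.2351 0.0722] [-0.   -0.08  4.34] 35.6417
```

View pics/ins.png

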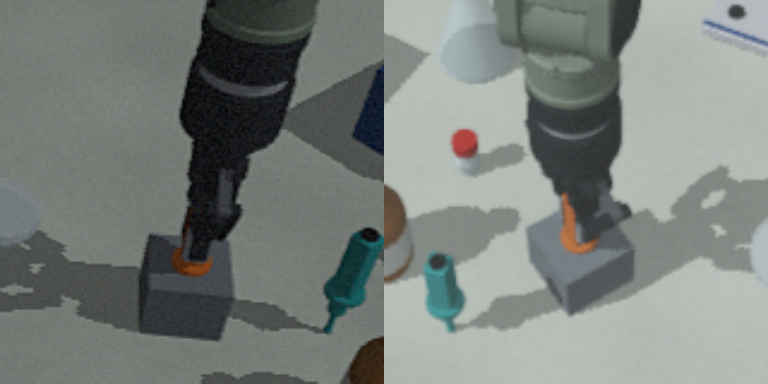

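Collar is on the block, seated at the same height it was grasped at. Release and retreat.

```bash
python3 - <<'E'
from h import *
let_go();sleep(.2);move_l([.5393,.235,.20],velocity=.12);movep([.42,.0,.30],down(1.57));sleep(.2)
st=get_state();print(st['clock'],st['finger_gap'],np.round(st['contact_force'],2))
f=grab_frame('scene');a=f['img'].copy();g=grab_frame('side');b=g['img']
save(np.hstack([cv2.resize(a[140:300,200:520],None,fx=1.25*1,fy=1.25),cv2.resize(b[170:330,190:410],None,fx=1.25,fy=1.25)]),'end.png')
for c,fr in(('scene',f),('side',g)):
    for n,z in(('probe_grip',.091),('probe_foot',.055)): print(c,n,[(round(k['score'],2),np.round(k['centre']).tolist(),atz(fr,k['centre'],Tcw(fr),z)[:2].round(4).tolist()) for k in tip_of(c,n)[:2]])
E
```

```text
39.1083 0.9992326533690216 [-0.17  0.27  0.33]
scene probe_grip [(0.96, [445.0, 185.0], [0.5389, 0.2418]), (0.57, [139.0, 368.0], [0.7379, -0.364])]
scene probe_foot [(0.84, [501.0, 211.0], [0.6115, 0.3369]), (0.74, [443.0, 199.0], [0.542, 0.2437])]
side probe_grip [(0.69, [224.0, 336.0], [0.6123, 0.3476]), (0.67, [285.0, 310.0], [0.5382, 0.2353])]
side probe_foot [(0.58, [231.0, 345.0], [0.604, 0.342]), (0.54, [288.0, 320.0], [0.532, 0.2347])]
```

View pics/end.png

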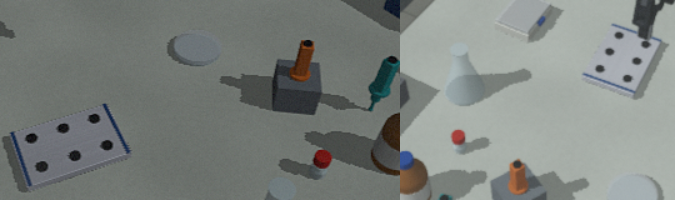

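The probe stands upright in its stand, as it did at the start, and the other things visible in this view are where they were.

```bash
python3 -c "
from h import *
sign_off()"
```

```text
the job is handed in; nothing more can be done
```

The high pad is pressed home, the orange probe is back upright in its stand and released, and the job is handed in. The clock read about 39 s at the last check, just before hand-in.

- **Finding the high pad:** I felt all six pads at about 2.4–3.0 N each. Five made contact at a tool (TCP) height of about 0.089–0.090 m. The one at world (0.4995, -0.2066) made contact at 0.0915 m, about 2.5 mm high. I did not work out which seat letter it has, because either end of the carrier could be +y.
- **Pressing it:** I pressed it with about 8.6 N. Felt again, it made contact at 0.0886 m, against 0.0887 m for a neighbouring home pad, so it is home.
- **Returning the probe:** The collar seated at 4.3 N, with the tool at the same height as when I picked it up. The final pictures show the probe upright with the gripper clear of it.
- **Checks that were loose:**
  - The networks' position for the probe varied by up to about 9 mm between cameras, and they sometimes picked out the teal look-alike.
  - The force readings had about 0.5 N of noise.
  - The last pictures were crops that left out the tube rack. The arm never went near it.

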